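# Set the road for the pink tram

### The job

Set the road for the pink tram by pressing the raised ends of three rockers fully down, one after the other: first red (closes the crossing gate), then yellow (sets the points), then green (clears the signal). Leave all three over and the blue rocker as it is, and do not lift, push or knock the tram, the cattle ramp or the footbridge.

Things in the scene. Friction and masses are not known exactly. Their poses are not given: they have to be found in the camera images.
- board: Pine train board, 360 x 600 mm, fixed. Origin on the work surface under its centre; x points away from the robot, y left along the board, z up; its top is at z = 63 mm. In this frame, mm: tracks along y at x 30 (40 wide, 12 high); crossing gate at x 72, y 78 and signal at x 135, y 0, reaching z 200 and 185; points at x 30, y 135 to 195; clamp at x 100, y 300, up to z 135.
- red_press (a point): Centre of the white dot near the raised end of the red rocker's top face: press here, straight down. It is 28 mm from the pivot (towards the board's -x), about 45 mm above the board's top, 11 mm lower when fully over. Plate 80 (along board x) x 40 x 10 mm; its base is 18 mm high. Four rockers in a row along board y, 70 mm apart, up to 8 mm out of line, colours in any order.
- yellow_press (a point): Centre of the white dot near the raised end of the yellow rocker's top face: press here, straight down. It is 28 mm from the pivot (towards the board's -x), about 45 mm above the board's top, 11 mm lower when fully over. Plate 80 (along board x) x 40 x 10 mm; its base is 18 mm high. Four rockers in a row along board y, 70 mm apart, up to 8 mm out of line, colours in any order.
- green_press (a point): Centre of the white dot near the raised end of the green rocker's top face: press here, straight down. It is 28 mm from the pivot (towards the board's -x), about 45 mm above the board's top, 11 mm lower when fully over. Plate 80 (along board x) x 40 x 10 mm; its base is 18 mm high. Four rockers in a row along board y, 70 mm apart, up to 8 mm out of line, colours in any order.
- blue_press (a point): Centre of the white dot near the raised end of the blue rocker's top face: press here, straight down. It is 28 mm from the pivot (towards the board's -x), about 45 mm above the board's top, 11 mm lower when fully over. Plate 80 (along board x) x 40 x 10 mm; its base is 18 mm high. Four rockers in a row along board y, 70 mm apart, up to 8 mm out of line, colours in any order.
- red_rocker (a joint): Angle of the red rocker, rad: 0 to 0.05 at the start (end nearer the robot raised), 0.40 fully over (that end down on its stop). A friction pivot with no spring: it stays where it is left; about 3 N on the dot moves it (up to 5 N if pressed nearer the pivot). It works the crossing gate (gate closed when pressed).
- yellow_rocker (a joint): Angle of the yellow rocker, rad: 0 to 0.05 at the start (end nearer the robot raised), 0.40 fully over (that end down on its stop). A friction pivot with no spring: it stays where it is left; about 3 N on the dot moves it (up to 5 N if pressed nearer the pivot). It works the points tongue.
- green_rocker (a joint): Angle of the green rocker, rad: 0 to 0.05 at the start (end nearer the robot raised), 0.40 fully over (that end down on its stop). A friction pivot with no spring: it stays where it is left; about 3 N on the dot moves it (up to 5 N if pressed nearer the pivot). It works the signal arm (arm raised when pressed).
- blue_rocker (a joint): Angle of the blue rocker, rad: 0 to 0.05 at the start (end nearer the robot raised), 0.40 fully over (that end down on its stop). A friction pivot with no spring: it stays where it is left; about 3 N on the dot moves it (up to 5 N if pressed nearer the pivot). It is connected to nothing needed here and stays as it is.
- tram: Pink wooden tram, 100 mm long (its y) x 36 mm x 58 mm high, loose on the track between the rockers and the signal. Origin at the centre of its underside. Not to be disturbed.
- ramp: Wooden cattle ramp, about 90 x 44 x 57 mm high, loose on the board left of the rockers. Origin at the centre of its underside. Not to be disturbed.
- footbridge: Small green footbridge, 84 x 36 mm, 60 mm high, loose on the board right of the rockers. Origin at the centre of its underside. Not to be disturbed.

How it is judged:
By the outcome, as a careful person would: the job done as asked, in the order asked, and still so for the second after the job is handed in, with the robot touching nothing.
It also fails if it takes over 40 s, if anything falls off the work surface, if the arm or the gripper's body presses on something with over 40 N, if the wrist force passes 120 N, or if a joint passes its speed limit or range.

### The arm

A 6-joint arm with a two-finger parallel gripper is mounted at the origin on the work surface. World frame = base frame: x ahead of the robot, y to its left, z up, the work surface at z = 0. Lengths are in m, angles in rad, forces in N, time in s.
With the tool pointing down it reaches from about 0.425 to 1.125 m from the base axis. Payload 14.9 kg.
Tool frame: the origin (TCP) lies midway between the tips of the shut fingers; the grasp point (between the pads) lies 19 mm behind it; z points along the fingers, y is the line along which they close (so a half turn about z gives the same grasp; the last joint's range is limited). The gripper opens to 91 mm and grips with 3 to 60 N. Pads are 32 mm wide; open, the fingers measure 118 mm over their backs; the gripper's body (76 mm by 178 mm) begins 60 mm behind the grasp point.
Start: joints at [1.157, 0.379, 1.734, -0, 1.028, -0.033], TCP at [0.26, 0.65, 0.214] pointing down, gripper open.
Joint ranges: [-2.77, 2.77], [-0.74, 2.19], [0, 2.66], [-1.06, 4.2], [0.31, 2.87], [-3.08, 3.08]. Speed limits (rad/s): [1.89, 1.89, 2.39, 3.14, 3.14, 3.14].

### API

Orientations are given as a rotation vector (axis times angle).
In Python, from rig import arm gives the robot as it stands.
- The arm moves only by the shell command python3 -m creep 'ROWS' [FORCE]. ROWS is JSON, a list of rows, each an object of numbers: "rx", "ry", "rz": the turn, a rotation vector about the world's x, y, z scaled (see below); "dx", "dy", "dz": the shift along the world's x, y, z scaled (see below); "fingers": the closure, from -1 (fully open) to 1 (shut). A call has 1 to 10 rows; each row shifts and turns the commanded pose from where the row before left it; what a row does not reach is not made up. The controller multiplies each number of a shift by 20 mm and each number of a turn by 0.12 rad. A row lasts 1/10 s, in which the tool goes at most 50 mm and 8.59 degrees, less where a joint would pass 70% of its speed; a pose out of reach is approached as far as the arm can. A call with a number of a shift or a turn outside -1 to 1 is refused whole. A call with a gripper value outside its range is refused whole. The fingers move at their own pace and stop on an object; FORCE is the grip in N (left out, the last holds). Time passes only in rows, so rows that do not move let the fingers close. It gives the time, the measured TCP pose, the force, the opening and the grip force at its end, in the units of the state.
- arm.state(): the state, without advancing time (a new reading comes with each control period).
- arm.camera(name): name is "scene" or "top"; returns the picture (384x512x3 uint8, red, green, blue); there is no depth.
- arm.calibration(name): a dict with "K" (3x3 intrinsics, pixels), "R" (3x3) and "t" (3): a world point X has camera coordinates R X + t. Camera axes: x right, y down, z forward; pixel columns grow to the right and rows downward; lengths in m; the calibration is good to about 2 mm. A picture is of the moment at which its call begins. calibration takes no time and is no camera call.
- arm.hand_in(): hands the job in; it is judged then, once.
The state is a dict: "time": time; "joints": joint angles; "joint_velocities": joint speeds; "effort": joint torques, N m; "position": TCP position; "ee_rot": TCP orientation; "force": force on the tool from outside, world axes, zero at the start; "moment": the same for the moment, N m; "grip_width": finger opening in m; "finger_force": force on a finger pad.
Only numpy, scipy, OpenCV 4.12 (cv2) and the standard library are available. Lean on these libraries where they do the work, as an engineer would, in place of code of your own. Each camera call takes 0.05 s, during which the arm holds its last target. There are 200 camera calls.

## Working session

There is one attempt and no reset: what is moved stays moved. The work goes in short steps, Python scripts to look and compute and a shell command to move; the robot and the scene stay as the last step left them, time stands still between calls to the robot, and variables do not carry over. Pictures are saved under pics/ and viewed, at most 10 in all, crops included, and the job is handed in when it is done.

```bash
mkdir -p pics; python3 - <<'E'
from rig import arm
import cv2,numpy as np
for n in("top","scene"):
    im=arm.camera(n); cv2.imwrite(f"pics/{n}0.png",im[:,:,::-1])
    c=arm.calibration(n); print(n,np.round(c["K"],1).tolist(),np.round(c["R"],3).tolist(),np.round(c["t"],3).tolist())
s=arm.state();print(s["position"],s["ee_rot"],s["force"],s["grip_width"],s["time"])
E
```

```text
top [[418.2, 0.0, 257.6], [0.0, 418.2, 191.0], [0.0, 0.0, 1.0]] [[0.013, -1.0, 0.001], [-0.975, -0.013, -0.223], [0.223, 0.002, -0.975]] [0.011, 0.624, 0.885]
scene [[465.4, 0.0, 252.9], [0.0, 465.4, 194.3], [0.0, 0.0, 1.0]] [[-0.639, 0.769, -0.017], [0.554, 0.444, -0.704], [-0.534, -0.459, -0.71]] [0.359, -0.282, 1.302]
[0.26002987 0.64954129 0.21336662] [-5.94458081e-01 -3.08464868e+00  1.46100302e-03] [-0.16241395  0.46276663  1.05729926] 0.09118627263082607 0.1
```

View pics/top0.png

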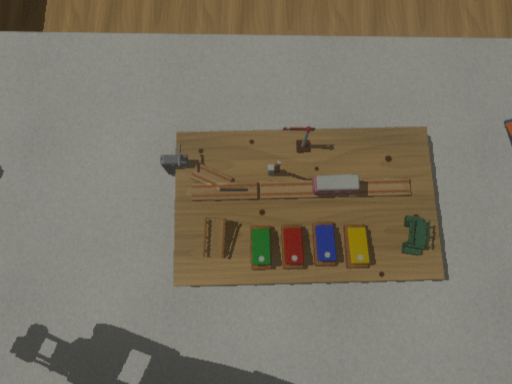

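View pics/scene0.png

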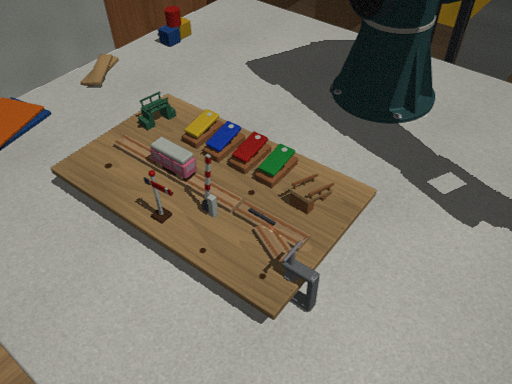

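```bash
cat > h.py <<'E'
from rig import arm
import cv2,numpy as np
def back(n,uv,z):
    c=arm.calibration(n);K,R,t=map(np.array,(c["K"],c["R"],c["t"]))
    d=R.T@np.linalg.inv(K)@np.array([*uv,1.]);o=-R.T@t
    return o+d*(z-o[2])/d[2]
def proj(n,X):
    c=arm.calibration(n);p=np.array(c["K"])@(np.array(c["R"])@X+c["t"]);return p[:2]/p[2]
def dot(im,uv,r=6):
    u,v=map(int,np.round(uv));p=im[v-r:v+r+1,u-r:u+r+1].min(2).astype(float)
    w=np.clip(p-0.5*p.max()-0.1*p.max(),0,None);y,x=np.mgrid[v-r:v+r+1,u-r:u+r+1]
    return np.array([(w*x).sum(),(w*y).sum()])/w.sum()
E
python3 - <<'E'
from h import *
t=cv2.imread("pics/top0.png");s=cv2.imread("pics/scene0.png")
P={}
for k,uv in dict(green=(262,259),red=(294,258),blue=(327,254),yellow=(360,258)).items():
    a=dot(t,uv);X=back("top",a,.108);g=proj("scene",X);b=dot(s,g,5)
    print(k,a.round(1),X.round(4),"scene pred",g.round(1),"found",b.round(1),back("scene",b,.108).round(4))
for uv in((177,131),(427,127),(440,278),(175,286)):print(back("top",uv,.063).round(3))
E
```

```text
green [261.  258.4] [0.4695 0.0097 0.108 ] scene pred [284.2 149.3] found [285.5 146.9] [0.4617 0.0072 0.108 ]
red [294.  257.6] [ 0.472  -0.0601  0.108 ] scene pred [257.5 136.9] found [258.6 135. ] [ 0.4654 -0.0625  0.108 ]
blue [327.  254.3] [ 0.4798 -0.13    0.108 ] scene pred [230.8 126.3] found [232.3 123.7] [ 0.4704 -0.1339  0.108 ]
yellow [359.9 257. ] [ 0.475  -0.1996  0.108 ] scene pred [209.4 113.8] found [210.2 111.3] [ 0.4667 -0.2049  0.108 ]
[0.77  0.213 0.063]
[ 0.788 -0.384  0.063]
[ 0.435 -0.385  0.063]
[0.41  0.197 0.063]
```

```bash
python3 - <<'E'
from h import *
t=cv2.imread("pics/top0.png");s=cv2.imread("pics/scene0.png")
a=cv2.resize(t[220:276,245:375],(780,336),interpolation=0)
b=cv2.resize(s[100:190,180:310],(780,540),interpolation=0)[:,:,:]
cv2.imwrite("pics/c.png",np.vstack([cv2.resize(a,(520,224)),cv2.resize(b,(520,360))]))
E
```

```text
(no output)
```

View pics/c.png

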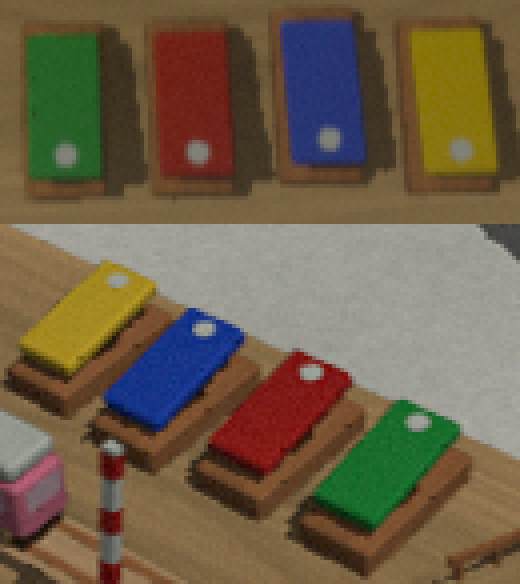

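```bash
python3 -m creep '[{"dx":0.5,"dy":-1,"rz":0.35,"fingers":1},{"dx":0.5,"dy":-1,"rz":0.35,"fingers":1},{"dx":0.5,"dy":-1,"rz":0.35,"fingers":1},{"dx":0.5,"dy":-1,"rz":0.35,"fingers":1},{"dx":0.5,"dy":-1,"rz":0.35,"fingers":1},{"dx":0.5,"dy":-1,"rz":0.35,"fingers":1},{"dx":0.5,"dy":-1,"rz":0.35,"fingers":1},{"dx":0.5,"dy":-1,"rz":0.35,"fingers":1},{"dx":0.5,"dy":-1,"rz":0.35,"fingers":1},{"dx":0.5,"dy":-1,"rz":0.35,"fingers":1}]' 20; python3 -m creep '[{"dx":0.5,"dy":-1,"fingers":1},{"dx":0.5,"dy":-1,"fingers":1},{"dx":0.5,"dy":-1,"fingers":1},{"dx":0.5,"dy":-1,"fingers":1},{"dx":0.5,"dy":-1,"fingers":1},{"dx":0.5,"dy":-1,"fingers":1},{"dx":0.5,"dy":-1,"fingers":1},{"dx":0.5,"dy":-1,"fingers":1},{"dx":0.5,"dy":-1,"fingers":1},{"dx":0.5,"dy":-1,"fingers":1}]'
```

```text
invalid input
invalid input
```

```bash
python3 -m creep '[{"rx":0,"ry":0,"rz":0.35,"dx":0.5,"dy":-1,"dz":0,"fingers":1},{"rx":0,"ry":0,"rz":0.35,"dx":0.5,"dy":-1,"dz":0,"fingers":1},{"rx":0,"ry":0,"rz":0.35,"dx":0.5,"dy":-1,"dz":0,"fingers":1},{"rx":0,"ry":0,"rz":0.35,"dx":0.5,"dy":-1,"dz":0,"fingers":1},{"rx":0,"ry":0,"rz":0.35,"dx":0.5,"dy":-1,"dz":0,"fingers":1}]' 20
```

```text
time: 0.6
position: [0.3104, 0.5489, 0.2136]
ee_rot: [-0.265, -3.13, 0.001]
force: [-0.3, 0.2, 0.4]
grip_width: 0.0542
finger_force: 0.0
```

```bash
python3 -m creep '[{"rx":0,"ry":0,"rz":0.35,"dx":0.5,"dy":-1,"dz":0,"fingers":1},{"rx":0,"ry":0,"rz":0.35,"dx":0.5,"dy":-1,"dz":0,"fingers":1},{"rx":0,"ry":0,"rz":0.35,"dx":0.5,"dy":-1,"dz":0,"fingers":1},{"rx":0,"ry":0,"rz":0.35,"dx":0.5,"dy":-1,"dz":0,"fingers":1},{"rx":0,"ry":0,"rz":0.35,"dx":0.5,"dy":-1,"dz":0,"fingers":1},{"rx":0,"ry":0,"rz":0,"dx":0.5,"dy":-1,"dz":0,"fingers":1},{"rx":0,"ry":0,"rz":0,"dx":0.5,"dy":-1,"dz":0,"fingers":1},{"rx":0,"ry":0,"rz":0,"dx":0.5,"dy":-1,"dz":0,"fingers":1},{"rx":0,"ry":0,"rz":0,"dx":0.5,"dy":-1,"dz":0,"fingers":1},{"rx":0,"ry":0,"rz":0,"dx":0.5,"dy":-1,"dz":0,"fingers":1}]'
python3 -m creep '[{"rx":0,"ry":0,"rz":0,"dx":0.5,"dy":-1,"dz":0,"fingers":1},{"rx":0,"ry":0,"rz":0,"dx":0.5,"dy":-1,"dz":0,"fingers":1},{"rx":0,"ry":0,"rz":0,"dx":0.5,"dy":-1,"dz":0,"fingers":1},{"rx":0,"ry":0,"rz":0,"dx":0.5,"dy":-1,"dz":0,"fingers":1},{"rx":0,"ry":0,"rz":0,"dx":0.5,"dy":-1,"dz":0,"fingers":1},{"rx":0,"ry":0,"rz":0,"dx":0,"dy":-1,"dz":0,"fingers":1},{"rx":0,"ry":0,"rz":0,"dx":0,"dy":-1,"dz":0,"fingers":1},{"rx":0,"ry":0,"rz":0,"dx":0,"dy":-1,"dz":0,"fingers":1},{"rx":0,"ry":0,"rz":0,"dx":0,"dy":-1,"dz":0,"fingers":1},{"rx":0,"ry":0,"rz":0,"dx":0,"dy":-1,"dz":0,"fingers":1}]'
```

```text
time: 1.6
position: [0.4103, 0.3489, 0.2137]
ee_rot: [0.062, -3.141, 0.0]
force: [1.4, 0.1, 0.6]
grip_width: 0.0003
finger_force: 0.0
time: 2.6
position: [0.4599, 0.149, 0.2138]
ee_rot: [0.062, -3.141, 0.0]
force: [0.4, -0.4, -0.7]
grip_width: 0.0004
finger_force: 0.0
```

```bash
python3 -m creep '[{"rx":0,"ry":0,"rz":0,"dx":0.2,"dy":-1,"dz":0,"fingers":1},{"rx":0,"ry":0,"rz":0,"dx":0.2,"dy":-1,"dz":0,"fingers":1},{"rx":0,"ry":0,"rz":0,"dx":0,"dy":-1,"dz":0,"fingers":1},{"rx":0,"ry":0,"rz":0,"dx":0,"dy":-1,"dz":0,"fingers":1},{"rx":0,"ry":0,"rz":0,"dx":0,"dy":-1,"dz":0,"fingers":1},{"rx":0,"ry":0,"rz":0,"dx":0,"dy":-1,"dz":0,"fingers":1},{"rx":0,"ry":0,"rz":0,"dx":0,"dy":-1,"dz":0,"fingers":1},{"rx":0,"ry":0,"rz":0,"dx":0,"dy":-1,"dz":0,"fingers":1},{"rx":0,"ry":0,"rz":0,"dx":0,"dy":-1,"dz":0,"fingers":1},{"rx":0,"ry":0,"rz":0,"dx":0,"dy":-1,"dz":0,"fingers":1}]'
python3 -m creep '[{"rx":0,"ry":0,"rz":0,"dx":0,"dy":-0.45,"dz":0,"fingers":1},{"rx":0,"ry":0,"rz":0,"dx":0,"dy":0,"dz":-1,"fingers":1},{"rx":0,"ry":0,"rz":0,"dx":0,"dy":0,"dz":-1,"fingers":1},{"rx":0,"ry":0,"rz":0,"dx":0,"dy":0,"dz":-1,"fingers":1},{"rx":0,"ry":0,"rz":0,"dx":0,"dy":0,"dz":-0.8,"fingers":1},{"rx":0,"ry":0,"rz":0,"dx":0,"dy":0,"dz":0,"fingers":1}]'
python3 - <<'E'
from h import *
im=arm.camera("scene");t=arm.camera("top")
cv2.imwrite("pics/d.png",np.vstack([cv2.resize(im[80:210,170:340],(510,390)),cv2.resize(t[210:280,235:385],(510,210))])[:,:,::-1])
E
```

```text
time: 3.6
position: [0.4679, -0.0509, 0.2138]
ee_rot: [0.062, -3.141, -0.0]
force: [0.2, 0.1, 0.6]
grip_width: 0.0005
finger_force: 0.0
time: 4.2
position: [0.4668, -0.0586, 0.1362]
ee_rot: [0.062, -3.138, -0.001]
force: [0.5, -0.2, -0.2]
grip_width: 0.0002
finger_force: 0.0
```

View pics/d.png

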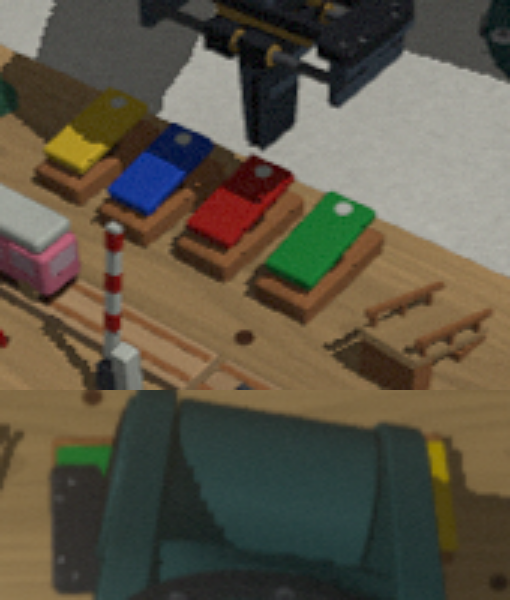

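The picture shows the shut fingers (tip about 265,145 in the crop) directly above the red dot (263,172). I'll press down in small steps.

```bash
python3 -m creep '[{"rx":0,"ry":0,"rz":0,"dx":0,"dy":0,"dz":-0.7,"fingers":1},{"rx":0,"ry":0,"rz":0,"dx":0,"dy":0,"dz":-0.4,"fingers":1},{"rx":0,"ry":0,"rz":0,"dx":0,"dy":0,"dz":-0.2,"fingers":1},{"rx":0,"ry":0,"rz":0,"dx":0,"dy":0,"dz":-0.2,"fingers":1}]'; python3 -m creep '[{"rx":0,"ry":0,"rz":0,"dx":0,"dy":0,"dz":-0.15,"fingers":1},{"rx":0,"ry":0,"rz":0,"dx":0,"dy":0,"dz":0,"fingers":1}]'
```

```text
time: 4.7
position: [0.4684, -0.0591, 0.1081]
ee_rot: [-0.062, 3.141, -0.0]
force: [-0.8, 0.1, 2.8]
grip_width: 0.0003
finger_force: 1.5
time: 4.9
position: [0.4681, -0.0591, 0.1049]
ee_rot: [0.062, -3.141, 0.0]
force: [-0.5, 0.4, -0.8]
grip_width: 0.0005
finger_force: 0.0
```

```bash
R='' ; python3 -m creep '[{"rx":0,"ry":0,"rz":0,"dx":0,"dy":0,"dz":-0.1,"fingers":1},{"rx":0,"ry":0,"rz":0,"dx":0,"dy":0,"dz":-0.1,"fingers":1}]'; python3 -m creep '[{"rx":0,"ry":0,"rz":0,"dx":0,"dy":0,"dz":-0.1,"fingers":1}]'
```

```text
time: 5.1
position: [0.4681, -0.0592, 0.101]
ee_rot: [0.062, -3.141, 0.0]
force: [-5.1, -0.7, 6.9]
grip_width: 0.0005
finger_force: 3.5
time: 5.2
position: [0.4679, -0.0591, 0.099]
ee_rot: [0.062, -3.14, -0.0]
force: [-4.8, -0.6, 6.6]
grip_width: 0.0002
finger_force: 3.9
```

```bash
python3 -m creep '[{"rx":0,"ry":0,"rz":0,"dx":0,"dy":0,"dz":-0.1,"fingers":1}]'; python3 -m creep '[{"rx":0,"ry":0,"rz":0,"dx":0,"dy":0,"dz":-0.05,"fingers":1}]'
```

```text
time: 5.3
position: [0.4681, -0.0592, 0.0977]
ee_rot: [0.062, -3.14, -0.0]
force: [-21.0, 2.2, 53.1]
grip_width: 0.0007
finger_force: 28.2
time: 5.4
position: [0.4682, -0.0592, 0.0975]
ee_rot: [0.062, -3.14, -0.0]
force: [-25.7, 2.9, 60.8]
grip_width: 0.0007
finger_force: 32.6
```

```bash
python3 -m creep '[{"rx":0,"ry":0,"rz":0,"dx":0,"dy":0,"dz":0.5,"fingers":1},{"rx":0,"ry":0,"rz":0,"dx":0,"dy":0,"dz":1,"fingers":1},{"rx":0,"ry":0,"rz":0,"dx":0,"dy":0,"dz":1,"fingers":1},{"rx":0,"ry":0,"rz":0,"dx":0.15,"dy":-1,"dz":0,"fingers":1},{"rx":0,"ry":0,"rz":0,"dx":0,"dy":-1,"dz":0,"fingers":1},{"rx":0,"ry":0,"rz":0,"dx":0,"dy":-1,"dz":0,"fingers":1},{"rx":0,"ry":0,"rz":0,"dx":0,"dy":-1,"dz":0,"fingers":1},{"rx":0,"ry":0,"rz":0,"dx":0,"dy":-1,"dz":0,"fingers":1},{"rx":0,"ry":0,"rz":0,"dx":0,"dy":-1,"dz":0,"fingers":1},{"rx":0,"ry":0,"rz":0,"dx":0,"dy":-1,"dz":0,"fingers":1}]'
python3 - <<'E'
from h import *
im=arm.camera("scene")
cv2.imwrite("pics/e.png",cv2.resize(im[70:230,140:340],(800,600))[:,:,::-1])
E
```

```text
time: 6.4
position: [0.4712, -0.2001, 0.1459]
ee_rot: [-0.061, 3.141, -0.0]
force: [-0.3, -0.8, 0.3]
grip_width: 0.0002
finger_force: 0.0
```

View pics/e.png

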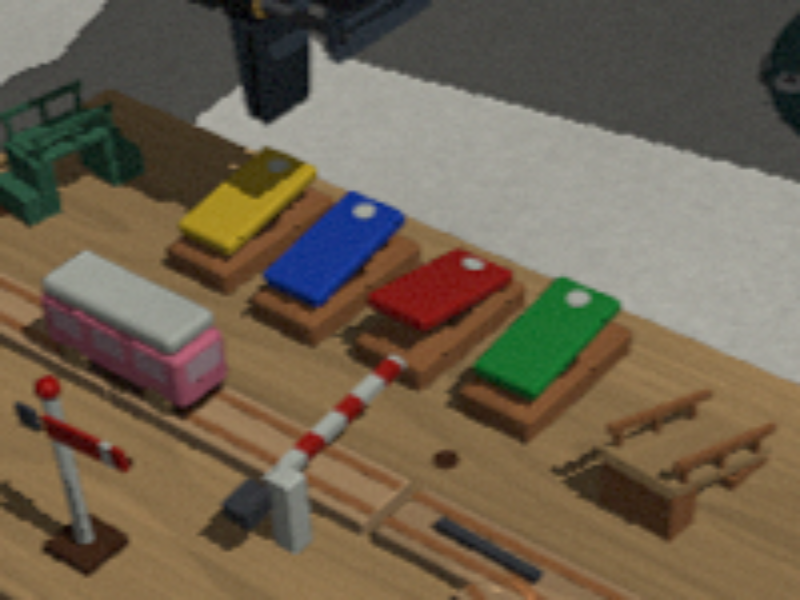

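Red is over (dot at 473,264) and the gate is closed. The tool is above the yellow dot (278,163), so I'll press yellow next.

```bash
python3 -m creep '[{"rx":0,"ry":0,"rz":0,"dx":0,"dy":0,"dz":-1,"fingers":1},{"rx":0,"ry":0,"rz":0,"dx":0,"dy":0,"dz":-0.6,"fingers":1},{"rx":0,"ry":0,"rz":0,"dx":0,"dy":0,"dz":-0.2,"fingers":1},{"rx":0,"ry":0,"rz":0,"dx":0,"dy":0,"dz":-0.2,"fingers":1},{"rx":0,"ry":0,"rz":0,"dx":0,"dy":0,"dz":-0.15,"fingers":1},{"rx":0,"ry":0,"rz":0,"dx":0,"dy":0,"dz":-0.1,"fingers":1}]'; python3 -m creep '[{"rx":0,"ry":0,"rz":0,"dx":0,"dy":0,"dz":-0.1,"fingers":1}]'
```

```text
time: 7.05
position: [0.4711, -0.199, 0.101]
ee_rot: [0.062, -3.141, -0.0]
force: [-5.2, 1.5, 5.6]
grip_width: 0.0005
finger_force: 3.2
time: 7.15
position: [0.471, -0.199, 0.0991]
ee_rot: [0.062, -3.141, -0.0]
force: [-5.2, 0.6, 6.7]
grip_width: 0.0006
finger_force: 3.5
```

```bash
python3 -m creep '[{"rx":0,"ry":0,"rz":0,"dx":0,"dy":0,"dz":-0.06,"fingers":1}]'
```

```text
time: 7.25
position: [0.4711, -0.1991, 0.0983]
ee_rot: [0.062, -3.14, -0.0]
force: [-12.5, 2.9, 26.3]
grip_width: 0.0004
finger_force: 14.2
```

```bash
python3 -m creep '[{"rx":0,"ry":0,"rz":0,"dx":0,"dy":0,"dz":-0.06,"fingers":1}]';python3 -m creep '[{"rx":0,"ry":0,"rz":0,"dx":0,"dy":0,"dz":0.5,"fingers":1},{"rx":0,"ry":0,"rz":0,"dx":0,"dy":0,"dz":1,"fingers":1},{"rx":0,"ry":0,"rz":0,"dx":0,"dy":0,"dz":1,"fingers":1},{"rx":0,"ry":0,"rz":0,"dx":-0.25,"dy":1,"dz":0,"fingers":1},{"rx":0,"ry":0,"rz":0,"dx":0,"dy":1,"dz":0,"fingers":1},{"rx":0,"ry":0,"rz":0,"dx":0,"dy":1,"dz":0,"fingers":1},{"rx":0,"ry":0,"rz":0,"dx":0,"dy":1,"dz":0,"fingers":1},{"rx":0,"ry":0,"rz":0,"dx":0,"dy":1,"dz":0,"fingers":1},{"rx":0,"ry":0,"rz":0,"dx":0,"dy":1,"dz":0,"fingers":1}]'; python3 -m creep '[{"rx":0,"ry":0,"rz":0,"dx":0,"dy":1,"dz":0,"fingers":1},{"rx":0,"ry":0,"rz":0,"dx":0,"dy":1,"dz":0,"fingers":1},{"rx":0,"ry":0,"rz":0,"dx":0,"dy":1,"dz":0,"fingers":1},{"rx":0,"ry":0,"rz":0,"dx":0,"dy":1,"dz":0,"fingers":1},{"rx":0,"ry":0,"rz":0,"dx":0,"dy":0.45,"dz":0,"fingers":1},{"rx":0,"ry":0,"rz":0,"dx":0,"dy":0,"dz":0,"fingers":1}]'
python3 - <<'E'
from h import *
im=arm.camera("scene")
cv2.imwrite("pics/f.png",cv2.resize(im[70:260,120:340],(800,600))[:,:,::-1])
E
```

```text
time: 7.35
position: [0.4712, -0.1991, 0.0978]
ee_rot: [0.062, -3.14, -0.0]
force: [-18.9, 6.9, 44.0]
grip_width: 0.0006
finger_force: 23.5
time: 8.25
position: [0.4665, -0.0783, 0.147]
ee_rot: [-0.062, 3.14, -0.0]
force: [0.3, -1.0, -0.8]
grip_width: 0.0005
finger_force: 0.0
time: 8.85
position: [0.4664, 0.0105, 0.1468]
ee_rot: [-0.064, 3.14, -0.0]
force: [-0.1, 0.1, -0.7]
grip_width: 0.0005
finger_force: 0.0
```

View pics/f.png

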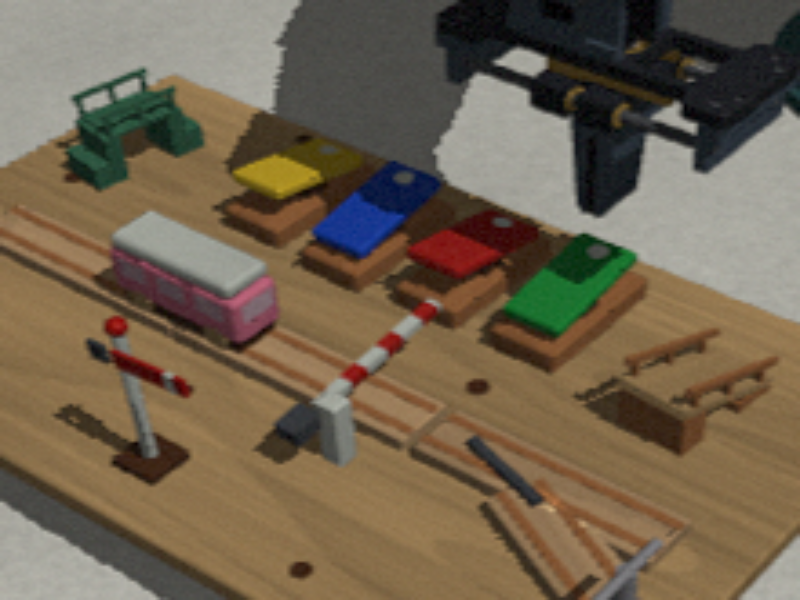

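Yellow is over and the points tongue has moved (505,470). The tool is above the green dot (598,252).

```bash
python3 -m creep '[{"rx":0,"ry":0,"rz":0,"dx":0,"dy":0,"dz":-1,"fingers":1},{"rx":0,"ry":0,"rz":0,"dx":0,"dy":0,"dz":-0.6,"fingers":1},{"rx":0,"ry":0,"rz":0,"dx":0,"dy":0,"dz":-0.2,"fingers":1},{"rx":0,"ry":0,"rz":0,"dx":0,"dy":0,"dz":-0.2,"fingers":1},{"rx":0,"ry":0,"rz":0,"dx":0,"dy":0,"dz":-0.15,"fingers":1},{"rx":0,"ry":0,"rz":0,"dx":0,"dy":0,"dz":-0.1,"fingers":1}]'; python3 -m creep '[{"rx":0,"ry":0,"rz":0,"dx":0,"dy":0,"dz":-0.1,"fingers":1}]'; python3 -m creep '[{"rx":0,"ry":0,"rz":0,"dx":0,"dy":0,"dz":-0.06,"fingers":1}]'
```

```text
time: 9.5
position: [0.4661, 0.0097, 0.1016]
ee_rot: [0.061, -3.141, 0.0]
force: [-4.6, -2.4, 7.0]
grip_width: 0.0006
finger_force: 3.3
time: 9.6
position: [0.466, 0.0098, 0.0997]
ee_rot: [0.062, -3.14, 0.0]
force: [-6.4, -1.5, 7.2]
grip_width: 0.0006
finger_force: 3.8
time: 9.7
position: [0.466, 0.0098, 0.0986]
ee_rot: [0.062, -3.14, 0.0]
force: [-10.2, -2.4, 19.2]
grip_width: 0.0005
finger_force: 10.9
```

```bash
python3 -m creep '[{"rx":0,"ry":0,"rz":0,"dx":0,"dy":0,"dz":-0.08,"fingers":1}]';python3 -m creep '[{"rx":0,"ry":0,"rz":0,"dx":0,"dy":0,"dz":0.5,"fingers":1},{"rx":0,"ry":0,"rz":0,"dx":0,"dy":0,"dz":1,"fingers":1},{"rx":0,"ry":0,"rz":0,"dx":0,"dy":0,"dz":1,"fingers":1},{"rx":0,"ry":0,"rz":0,"dx":0,"dy":0,"dz":1,"fingers":1},{"rx":0,"ry":0,"rz":0,"dx":0,"dy":0,"dz":1,"fingers":1},{"rx":0,"ry":0,"rz":0,"dx":0,"dy":0,"dz":1,"fingers":1},{"rx":0,"ry":0,"rz":0,"dx":0,"dy":0,"dz":0,"fingers":1},{"rx":0,"ry":0,"rz":0,"dx":0,"dy":0,"dz":0,"fingers":1}]'
python3 - <<'E'
from h import *
im=arm.camera("scene")
cv2.imwrite("pics/g.png",cv2.resize(im[70:260,120:340],(800,600))[:,:,::-1])
E
```

```text
time: 9.8
position: [0.4661, 0.0098, 0.0978]
ee_rot: [0.062, -3.14, 0.0]
force: [-21.2, -2.0, 50.5]
grip_width: -0.0
finger_force: 27.3
time: 10.6
position: [0.4664, 0.0099, 0.2068]
ee_rot: [-0.062, 3.14, -0.0]
force: [0.8, -0.9, -0.2]
grip_width: 0.0002
finger_force: 0.0
```

View pics/g.png

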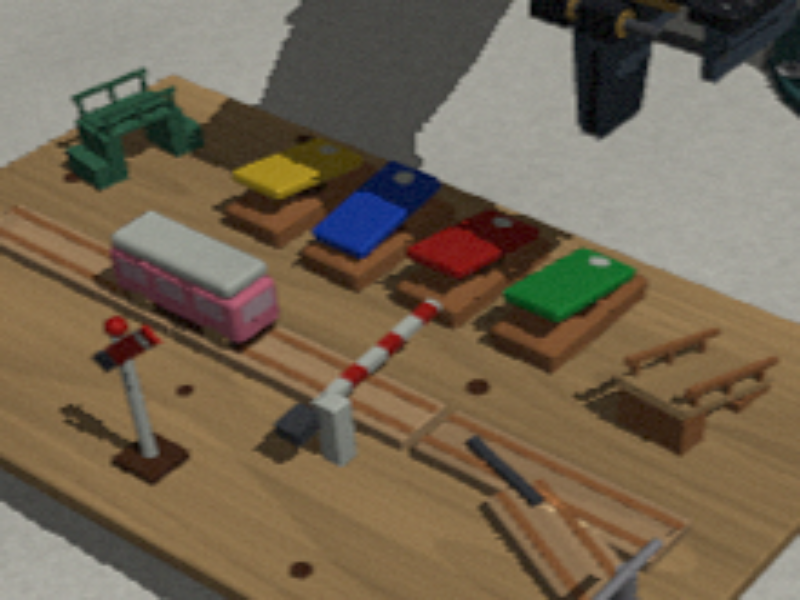

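Green is over and the signal arm is raised. Blue, the tram, the ramp and the footbridge look unchanged, and the arm is clear of everything.

```bash
python3 -c "from rig import arm;print(arm.hand_in())"
```

```text
the job is handed in; nothing more can be done
None
```

Red, yellow and green were pressed fully over in that order, the last picture showed blue, the tram, the ramp and the footbridge undisturbed, and the job was handed in at about 10.7 s (no verdict was returned).

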